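Fit the whisk to the cordless frother

TASK

Take the frother's whisk (the head made of four bent steel strips, not the flat disc) out of the wooden block and set its shank in the collet of the frother that stands in its cradle, all the way home so that its cross-shaped end drops into the drive. Then turn the collet nut clockwise just until it grips the shank firmly, by hand feel, neither forcing the whisk down nor overtightening the nut. Leave the disc in the block and the other things on the worktop where they are.

Things in the scene. Friction and masses are not known exactly. Their poses are not given: they have to be found in the camera images.
- whisk: Steel whisk, 82 mm long, in either hole of the block, 80 g. Origin: middle of its shank's lower end; z up along it. From there up: round 6 mm pilot (2 mm), cross of two blades 11.2 x 4 mm (to 10 mm), round shank 12 mm thick (to 48 mm), 18 mm collar (to 51 mm), cage of four strips on its +x, +y, -x, -y sides, 28 mm across, straight from 59 to 73 mm up. The blades point to the strips.
- whisk_grip (a point): Point on the whisk's axis, 66.5 mm above the end of its shank, in the middle of the straight part of the strips: hold it here across two strips that face each other (6 mm wide, 28 mm apart over their outsides).
- disc: The other attachment: the same shank, but a flat round disc 29 mm across at 66 mm up with a small cap nut on top; 74 mm long. Origin at the lower end of its shank. It stays in the block.
- rack: Light wooden block 56 x 146 x 34 mm, fixed to the worktop, with two holes 14 mm wide and 28 mm deep for the attachments, 40 mm to either side of its middle along its y. Origin: middle of its underside.
- frother: Cordless milk frother: a steel hand unit standing head down in a black charging cradle (112 x 100 mm), fixed, 138 mm high, its collet straight up. Origin: on its axis, on the worktop; z up. Body 63 mm thick, neck under the nut 34 mm. The bore below the jaws is a guide 12.8 mm wide, 101 to 113 mm above the worktop, with the drive socket under it.
- collet_mouth (a point): Middle of the collet's open mouth, at the nut's top face (138 mm up). The mouth narrows like a funnel to the loose jaws, which leave 14 to 16 mm between them.
- shank_seat (a point): Where the end of the shank rests when fully home: on the frother's axis, 91 mm up, 47 mm below the mouth. The whisk's collar then stands 1 mm above the nut and the whisk's top is at 173 mm.
- nut: Knurled steel collet nut, 42 mm across, 26 mm high. Origin: middle of its underside (112 mm up). It tightens clockwise seen from above. It turns 0.45 to 1.0 rad (not known which) against a steady drag of about 0.28 N m until the jaws touch the shank; then the torque climbs by some 0.6 N m per rad. 0.08 to 0.15 N m above the drag is a firm grip, 0.3 is overtight.
- nut_grip (a point): Point on the nut's axis 8 mm below its top face (130 mm up): hold the nut at this height, 42 mm wide, from above, with the fitted whisk (28 mm wide, reaching 43 mm above this point) between the fingers. The nut stays where it is left.
- collet: The three steel jaws inside the nut, 117 to 138 mm up, that close on the round shank, 2 mm inwards per rad of the nut. Origin: on the frother's axis at the worktop.
- drive: Drive inside the bore: a socket with a cross of 5.2 mm slots, at an unknown, unseen angle; it does not turn along. A cross out of line stops on it with the shank's end 8 mm short of home; a spring gives 3 mm (3 N rising to 5 N), then it is solid. Turned under that light push, 90 degrees at most, the cross comes in line (within 7 degrees), the push fades and it goes down to its stop.
- mug: Spotted mug, 92 mm wide, 127 mm with its handle, 93 mm high, behind the work; origin under its middle. Leave it alone.
- glass: Small waisted tea glass, 63 mm wide, 87 mm high, behind the work; origin under its middle. Leave it alone.
- teaspoon: Steel teaspoon, 130 mm long, lying near the front edge; origin under its middle. Leave it alone.
Not all that is in view belongs to the job. What is shaped like the whisk but blue or turquoise is not meant.

How it is judged (in metres and radians):
On the way, in this order (a step that is already met when the one before it is completed fails the run):
1. the whisk's shank is fully home in the drive, with the collet still loose (distance between whisk and shank_seat below 0.0025 m and angle between whisk's own z axis and vertical below 0.08 rad and contact force between collet and whisk below 12 N), for 0.2 s.
2. the nut is turned until the collet grips the shank (distance between whisk and shank_seat below 0.0025 m and contact force between collet and whisk above 30 N), for 0.2 s.
At the end, for the whole second after the job is handed in: The whisk stands upright (within 0.05 rad) in the collet and at rest, the end of its shank within 2.5 mm of its seat in the drive; the three jaws together press on the shank with more than 30 N (all of step 2 and angle between whisk's own z axis and vertical below 0.05 rad and linear speed of whisk below 0.02 m/s); the robot touches nothing.
It fails at once if the whisk is forced: more than 30 N between it and the drive or the nut (contact force between any of drive, nut and whisk above 30 N).
It fails at once if the nut is overtightened: the three jaws together press on the shank with more than 150 N (contact force between collet and whisk above 150 N).
It fails at once if the disc is pulled out or knocked over (distance of disc from where it was at the start of the episode above 0.012 m or angle between disc's own z axis and vertical above 0.3 rad).
It fails at once if the mug, the glass or the teaspoon is pushed about (distance of any of mug, glass, teaspoon from where it was at the start of the episode above 0.02 m).
It also fails if it takes over 64 s, if anything falls off the work surface, if the arm or the gripper's body presses on something with over 40 N, if the wrist force passes 120 N, or if a joint passes its speed limit or range.

ROBOT

A 7-joint arm with a two-finger parallel gripper is mounted at the origin on a cart in front of the work surface, level with it; the furniture and walls round the work are solid. World frame = base frame: x ahead of the robot, y to its left, z up, the work surface at z = 0. Lengths are in mm, angles in rad, forces in N, time in s.
With the tool pointing down it reaches from about 400 to 850 mm from the base axis. Payload 6.9 kg.
Tool frame: the origin (TCP) lies on the centre line of the jaws, within the pads' length; the fingertips stand 11 mm ahead of it and the grasp point (between the pads) lies 8 mm behind it; z points along the fingers, y is the line along which they close (so a half turn about z gives the same grasp; the last joint's range is limited). The gripper opens to 85 mm and grips with 20 to 120 N. Pads are 22 mm wide; open, the fingers measure 114 mm over their backs; the gripper's body (76 mm by 85 mm) begins 54 mm behind the grasp point. The pads swing forward as they close: fully open they stand 13 mm farther back than shut.
Start: joints at [-1.141, 0.507, -0.238, 1.5, 0.126, 1.149, -0.155], TCP at [198.875, 592.502, 203.975] pointing down, gripper open.
Joint ranges: [-3.08, 3.08], [-0.24, 2.05], [-1.43, 1.35], [0, 2.5], [-1.52, 4.66], [0.17, 1.96], [-2.89, 2.89]. Speed limits (rad/s): [2.39, 2.39, 3.14, 3.14, 3.14, 3.14, 3.14].

INTERFACE

Orientations are given as a rotation vector (axis times angle).
In Python, from cell import * gives the robot as it stands.
- The arm moves only by the shell command python3 -m inch 'ROWS' [FORCE]. ROWS is a JSON object whose one key "targets" holds a list that holds one entry, the list of rows, each a list of 7 numbers: the shift along the tool's x, y, z in mm, then the turn, a rotation vector about the tool's x, y, z in rad, then the finger opening in mm, from 0 to 85.4. A call has 1 to 12 rows; each row is the pose to reach, as a shift and turn from the pose commanded when the call began, along the tool's axes at that moment; what a row does not reach only later rows make up. A row lasts 1/12 s, in which the tool goes at most 41.7 mm and 7.16 degrees, less where a joint would pass 70% of its speed; a pose out of reach is approached as far as the arm can. A call with a gripper value outside its range is refused whole. The fingers move at their own pace and stop on an object; FORCE is the grip in N (left out, the last holds). Time passes only in rows, so rows that repeat a pose let the fingers close. It gives the time, the measured TCP pose, the force, the opening and the grip force at its end, in the units of the state.
- get_state(): the state, without advancing time (a new reading comes with each control period).
- grab_frame(name): name is "scene" or "top" or "wrist"; returns a dict with "color" (384x512x3 uint8, red, green, blue), "z_map" (384x512 float32, mm along the optical axis (not along the pixel's ray), 0 where there is no reading), "camera_matrix" (3x3 intrinsics, pixels), "rvec" (rotation vector, rad) and "tvec" (3), from world to camera coordinates, as OpenCV has them. Camera axes: x right, y down, z forward; pixel columns grow to the right and rows downward; lengths in mm; the calibration is good to about 2 mm. A picture is of the moment at which its call begins.
- close_job(): hands the job in; it is judged then, once.
Trained networks look in the newest picture that a camera, given by its name, has taken for a name from the list of things; names that differ only in an ending like _2 or _b are one class to them, and where a whole thing is asked for, a point or a joint stands for the part that bears it (a point fixed in the world has none). Each returns a list of dicts, best first, with "conf" (0 to 1); they miss things now and then, are a little off and sometimes report something else, mostly with a low value. They report only what shows in the picture. A call takes as long as a camera call. They do not tell look-alikes from the thing itself.
- outline_of(camera, name): "mask" (384x512 bool, what is visible of it) and "pixel" ([column, row] in pixels, amid what is visible of it).
The state is a dict: "time": time; "joint_positions": joint angles; "qvel": joint speeds; "tau": joint torques, N m; "tcp_pos": TCP position; "eef_rot": TCP orientation; "wrist_force": force on the tool from outside, world axes, zero at the start; "ft_torque": the same for the moment, N m; "gripper_width": finger opening in mm; "finger_force": force on a finger pad.
Only numpy, scipy, OpenCV 4.12 (cv2) and the standard library are available. Lean on these libraries where they do the work, as an engineer would, in place of code of your own. Each camera call takes 0.05 s, during which the arm holds its last target. There are 200 camera calls.

## Working session

There is one attempt and no reset: what is moved stays moved. The work goes in short steps, Python scripts to look and compute and a shell command to move; the robot and the scene stay as the last step left them, time stands still between calls to the robot, and variables do not carry over. Pictures are saved under pics/ and viewed, at most 10 in all, crops included, and the job is handed in when it is done.

```bash
ls; mkdir -p pics; cat > h.py <<'E'
from cell import *
import numpy as np, cv2
from scipy.spatial.transform import Rotation as R
def pts(f,mask):
    z=f["z_map"]; m=mask&(z>0); v,u=np.nonzero(m); K=f["camera_matrix"]; d=z[m]
    c=np.c_[(u-K[0,2])/K[0,0]*d,(v-K[1,2])/K[1,1]*d,d]
    Rm=cv2.Rodrigues(np.array(f["rvec"],float))[0]
    return (c-np.array(f["tvec"]).ravel())@Rm
def save(f,n): cv2.imwrite("pics/"+n,f["color"][:,:,::-1])
E
python3 - <<'E'
from h import *
s=get_state(); print({k:np.round(v,3) for k,v in s.items()})
ims=[]
for c in ["scene","top"]:
    f=grab_frame(c); ims.append(f["color"])
    for n in ["whisk","disc","rack","frother","nut","mug","glass","teaspoon"]:
        for o in outline_of(c,n)[:3]:
            p=pts(f,o["mask"])
            if len(p): print(c,n,round(o["conf"],2),np.round(o["pixel"]),np.median(p,0).round(),np.percentile(p,2,axis=0).round(),np.percentile(p,98,axis=0).round())
    save(f,c+".png")
E
```

```text
pics
{'time': np.float64(0.0), 'joint_positions': array([-1.141,  0.508, -0.238,  1.501,  0.126,  1.149, -0.155]), 'qvel': array([ 0.   , -0.001,  0.   ,  0.001,  0.   ,  0.001, -0.001]), 'tau': array([ 1.0000e-03, -6.2061e+01, -2.1860e+00, -2.4965e+01,  1.3000e-02,
        1.2000e-02, -0.0000e+00]), 'tcp_pos': array([198.759, 591.95 , 203.123]), 'eef_rot': array([-5.06e-01, -3.10e+00,  3.00e-03]), 'wrist_force': array([0.774, 2.056, 0.064]), 'ft_torque': array([ 0.045, -0.032, -0.014]), 'finger_force': np.float64(0.0), 'gripper_width': np.float64(85.529)}
scene whisk 0.7 [337. 195.] [ 472. -259.   58.] [ 460. -300.   -1.] [ 505. -249.   81.]
scene whisk 0.67 [298. 191.] [ 522. -177.   67.] [ 515. -202.    2.] [ 569. -167.   87.]
scene whisk 0.55 [312. 218.] [ 445. -173.   54.] [ 436. -213.   -2.] [ 482. -163.   81.]
scene disc 0.49 [269. 196.] [ 539. -100.   73.] [ 527. -135.   -0.] [594. -88.  79.]
scene rack 0.7 [282. 204.] [ 520. -134.   32.] [ 499. -201.    5.] [558. -69.  37.]
scene rack 0.54 [238. 288.] [374.  42.   5.] [360. -52.   0.] [383.  69.  11.]
scene frother 0.81 [195
[... 729 characters left out ...]
 [215. 277.] [376.  36.   6.] [361. -54.  -1.] [386.  69.  14.]
top rack 0.59 [196. 202.] [541.  66.  16.] [499.  25.   9.] [608. 125. 140.]
top rack 0.55 [287. 210.] [ 527. -140.   34.] [ 501. -205.    8.] [562. -71.  38.]
top frother 0.55 [195. 202.] [541.  66.  15.] [499.  25.   7.] [609. 126. 140.]
top nut 0.48 [197. 200.] [547.  74. 138.] [530.  56. 122.] [569.  95. 141.]
top mug 0.57 [186. 139.] [711.  97.  48.] [656.  50.  29.] [741. 156.  95.]
top glass 0.6 [245. 137.] [710. -42.  50.] [670. -70.   5.] [726. -16.  88.]
top teaspoon 0.54 [217. 273.] [376.  28.   6.] [361. -54.  -0.] [386.  71.  14.]
top teaspoon 0.24 [287. 212.] [ 524. -143.   34.] [ 500. -207.    7.] [557. -73.  38.]
```

```bash
python3 - <<'E'
import cv2,numpy as np
a=cv2.imread("pics/scene.png");b=cv2.imread("pics/top.png")
c=np.vstack([cv2.resize(a[130:310,120:390],None,fx=2.2,fy=1.6),])
t=cv2.resize(b[100:300,120:390],None,fx=2.2,fy=1.45)
m=np.vstack([cv2.resize(a[130:300,120:390],(594,300)),cv2.resize(b[120:300,130:400],(594,300))]); cv2.imwrite("pics/m.png",m)
E
```

```text
(no output)
```

View pics/m.png

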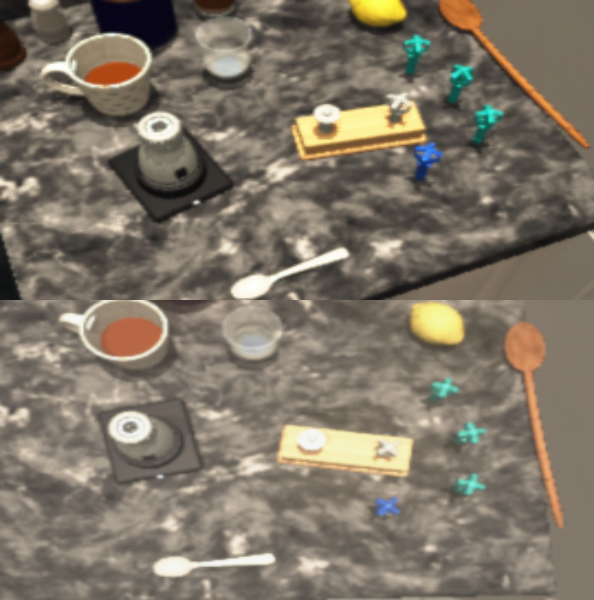

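The steel whisk is in the block's right hole (scene crop, about (400,105)), the disc is in the left hole (325,115), and the turquoise and blue ones are decoys. Next I work out the move to a view above the whisk.

```bash
cat >> h.py <<'E'
def rel(p,ang=None):
    "shift in tool axes to reach world p; ang = world direction (rad) of tool y (mod pi)"
    s=get_state(); T=R.from_rotvec(s["eef_rot"]); sh=T.inv().apply(np.array(p)-s["tcp_pos"])
    y=T.apply([0,1,0]); a=np.arctan2(y[1],y[0])
    print("t",round(s["time"],2),"tcp",s["tcp_pos"].round(1),"yang",a.round(3),"zaxis",T.apply([0,0,1]).round(4),"shift",sh.round(1))
    if ang is not None:
        d=(ang-a+np.pi/2)%np.pi-np.pi/2
        print("rotvec world-vertical target in tool:", (T.inv()*R.from_matrix(np.array([[-np.cos(ang0:=a+d+np.pi/2),np.cos(a+d),0],[-np.sin(ang0),np.sin(a+d),0],[0,0,-1]]) if 0 else np.c_[np.cross([np.cos(a+d),np.sin(a+d),0],[0,0,-1]),[np.cos(a+d),np.sin(a+d),0],[0,0,-1]])).as_rotvec().round(3), "q7",s["joint_positions"][6].round(2))
E
python3 - <<'E'
from h import *
rel([500,-150,240],np.pi/2)
rel([480,100,240],np.pi/2)
E
```

```text
t 0.9 tcp [198.9 592.5 204. ] yang 1.247 zaxis [ 0. -0. -1.] shift [-521.7 -608.1  -36. ]
rotvec world-vertical target in tool: [-0.     0.    -0.324] q7 -0.15
t 0.9 tcp [198.9 592.5 204. ] yang 1.247 zaxis [ 0. -0. -1.] shift [-423.2 -377.4  -36. ]
rotvec world-vertical target in tool: [-0.     0.    -0.324] q7 -0.15
```

```bash
python3 -m inch '{"targets":[[[-36,-32,-36,0,0,-0.1,85],[-72,-64,-36,0,0,-0.2,85],[-108,-96,-36,0,0,-0.32,85],[-140,-125,-36,0,0,-0.324,85],[-175,-156,-36,0,0,-0.324,85],[-210,-187,-36,0,0,-0.324,85],[-245,-218,-36,0,0,-0.324,85],[-280,-249,-36,0,0,-0.324,85],[-315,-280,-36,0,0,-0.324,85],[-350,-311,-36,0,0,-0.324,85],[-385,-343,-36,0,0,-0.324,85],[-423,-377,-36,0,0,-0.324,85]]]}'
python3 - <<'E'
from h import *
rel([500,-150,240],np.pi/2)
f=grab_frame("wrist"); save(f,"w1.png"); print(f["rvec"],f["tvec"])
T=cv2.Rodrigues(f["rvec"])[0]; print("cam pos",-T.T@f["tvec"], "cam z",T[2])
E
```

```text
time: 1.9
tcp_pos: [443.3, 164.3, 240.4]
eef_rot: [-0.0, 3.141, 0.0]
wrist_force: [1.2, 1.3, 0.3]
gripper_width: 85.2
finger_force: 0.0
t 1.9 tcp [443.3 164.3 240.4] yang 1.571 zaxis [ 9.e-04  3.e-04 -1.e+00] shift [-5.660e+01 -3.144e+02  3.000e-01]
rotvec world-vertical target in tool: [0.    0.001 0.   ] q7 1.11
[-2.0740114  -2.07596998 -0.28763653] [-164.12522986 -470.92567456  293.92948777]
cam pos [373.45670474 164.15994022 410.71185705] cam z [ 0.27103861  0.00114116 -0.9625678 ]
```

View pics/w1.png

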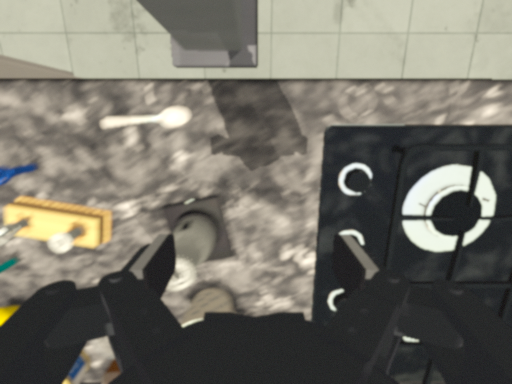

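The wrist view shows the frother at about (195,240) with its mouth near (182,273). The block with the disc is at left (55,225). On to the whisk.

```bash
python3 -m inch '{"targets":[[[-5,-33,0,0,0,0,85],[-10,-66,0,0,0,0,85],[-15,-99,0,0,0,0,85],[-20,-132,0,0,0,0,85],[-25,-165,0,0,0,0,85],[-30,-198,0,0,0,0,85],[-35,-231,0,0,0,0,85],[-40,-264,0,0,0,0,85],[-44,-297,0,0,0,0,85],[-48,-325,0,0,0,0,85],[-48,-334,0,0,0,0,85],[-48,-334,0,0,0,0,85]]]}'
cat > look.py <<'E'
from h import *
import sys
rel([525,-178,200])
f=grab_frame("wrist"); save(f,sys.argv[1])
for n in ["whisk","disc","rack"]:
    for o in outline_of("wrist",n)[:4]:
        p=pts(f,o["mask"])
        if len(p): print(n,round(o["conf"],2),np.round(o["pixel"]),np.median(p,0).round(1),np.percentile(p,2,axis=0).round(),np.percentile(p,98,axis=0).round())
E
python3 look.py w2.png
```

```text
time: 2.95
tcp_pos: [490.3, -170.4, 239.8]
eef_rot: [-0.007, -3.141, 0.002]
wrist_force: [0.6, 0.3, 0.1]
gripper_width: 84.9
finger_force: 0.0
t 2.95 tcp [ 490.3 -170.4  239.8] yang 1.566 zaxis [-4.0e-04 -1.1e-03 -1.0e+00] shift [-34.7  -7.4  39.8]
whisk 0.88 [185. 213.] [ 541.8 -266.8   64.5] [ 530. -282.    0.] [ 573. -255.   82.]
whisk 0.79 [248. 138.] [ 445.5 -174.9   77.3] [ 436. -185.   -0.] [ 457. -165.   82.]
whisk 0.74 [204. 249.] [ 604.8 -242.4   58.9] [ 595. -264.   -0.] [ 642. -234.   81.]
whisk 0.6 [244. 198.] [ 521.2 -179.2   81.5] [ 513. -189.   34.] [ 533. -169.   88.]
disc 0.63 [306. 208.] [ 537.  -101.1   74.1] [ 526. -112.   34.] [552. -80.  80.]
rack 0.6 [274. 188.] [ 520.5 -142.3   33.9] [ 497. -207.    7.] [553. -73.  36.]
```

View pics/w2.png

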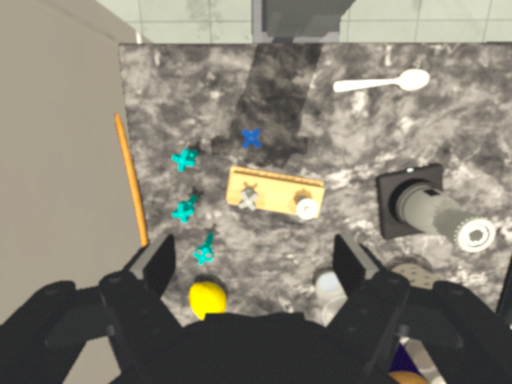

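Whisk at about (247,196), disc at (306,208), block between them, frother mouth at (476,235). I go lower for the whisk's yaw.

```bash
python3 -m inch '{"targets":[[[0,-2,30,0,0,0,85],[0,-5,60,0,0,0,85],[0,-8,90,0,0,0,85],[0,-8,105,0,0,0,85],[0,-8,105,0,0,0,85]]]}'
cat > m1.py <<'E'
from h import *
rel([525,-178,200])
f=grab_frame("wrist"); save(f,"w3.png")
P=pts(f,np.ones((384,512),bool)); u=np.tile(np.arange(512),(384,1))[f["z_map"]>0]; v=np.tile(np.arange(384)[:,None],(1,512))[f["z_map"]>0]
def near(c,r): return np.hypot(P[:,0]-c[0],P[:,1]-c[1])<r
m=near((522,-179),24)&(P[:,2]>45)&(P[:,2]<100); Q=P[m]; print("whisk n",len(Q),"bbox",Q.min(0).round(),Q.max(0).round())
for lo,hi in((55,75),(75,82),(82,95)):
    q=Q[(Q[:,2]>lo)&(Q[:,2]<hi)]; print(lo,len(q),q.mean(0).round(1) if len(q) else "")
    if len(q): print(cv2.minAreaRect(q[:,:2].astype(np.float32)))
m=near((541,-100),24)&(P[:,2]>60); Q=P[m]; 
if len(Q): print("disc",cv2.minAreaRect(Q[:,:2].astype(np.float32)),Q[:,2].max())
m=near((530,-140),95)&(P[:,2]>31)&(P[:,2]<37.5); print("rack",cv2.minAreaRect(P[m][:,:2].astype(np.float32)),np.median(P[m][:,2]))
x0,y0=u[near((522,-179),30)].min(),v[near((522,-179),30)].min()
c=f["color"][y0-15:y0+75,x0-25:x0+95,::-1]; print(x0-25,y0-15)
cv2.imwrite("pics/w3c.png",cv2.resize(c,None,fx=6,fy=6,interpolation=cv2.INTER_CUBIC))
E
python3 m1.py
```

```text
time: 3.57
tcp_pos: [488.8, -173.2, 132.0]
eef_rot: [0.004, -3.136, -0.004]
wrist_force: [-1.1, 0.0, 0.0]
gripper_width: 85.1
finger_force: 0.0
t 3.57 tcp [ 488.8 -173.2  132. ] yang 1.573 zaxis [-0.0056  0.0024 -1.    ] shift [-35.8  -4.7 -68.2]
whisk n 662 bbox [ 512. -192.   45.] [ 537. -167.   89.]
55 262 [ 522.7 -179.2   64.5]
((524.2044677734375, -179.60162353515625), (22.975099563598633, 22.411087036132812), 80.20162200927734)
75 111 [ 521.6 -179.6   80. ]
((524.5929565429688, -179.65785217285156), (23.014606475830078, 23.21031951904297), 81.6746597290039)
82 278 [ 523.8 -179.2   84.9]
((524.4855346679688, -179.37393188476562), (19.511077880859375, 19.49283218383789), 81.15292358398438)
disc ((538.5150146484375, -106.50660705566406), (27.58618927001953, 16.517776489257812), 0.04134221374988556) 81.50258888231279
rack ((531.7514038085938, -139.9407196044922), (136.2772674560547, 46.644832611083984), 80.04215240478516) 34.297324429264485
196 168
```

View pics/w3c.png

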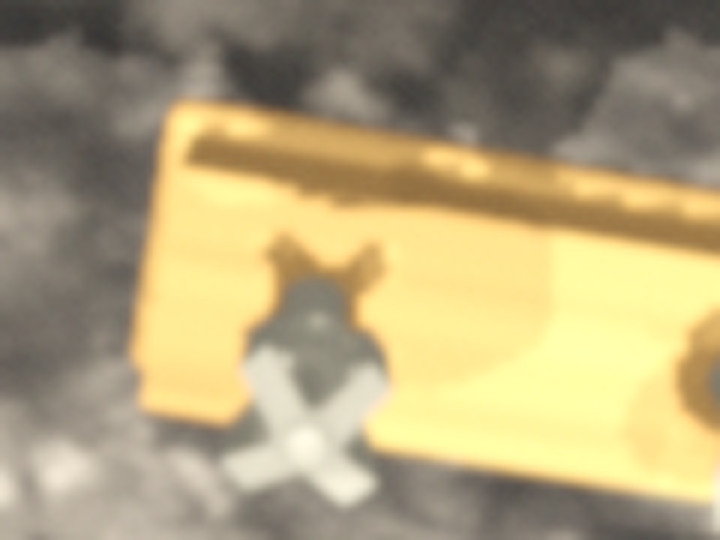

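The whisk's cross is at crop (305,440), with arms at about 37° and 124° world. I refine the angle and work out the move.

```bash
python3 - <<'E'
from h import *
f=grab_frame("wrist"); P=pts(f,np.ones((384,512),bool))
for lo in (60,78,83):
  for c in ((524.5,-179.5),(524,-179.5)):
    d=P[:,:2]-c; r=np.hypot(*d.T); m=(r>5)&(r<18)&(P[:,2]>lo)&(P[:,2]<95)
    th=np.arctan2(d[m,1],d[m,0]); z=np.sum(r[m]*np.exp(4j*th)); print(lo,m.sum(),np.degrees(np.angle(z))/4, abs(z)/r[m].sum())
d=P[:,:2]-[531.7,-140]; a=np.radians(80); t=np.c_[d@[np.cos(a),np.sin(a)],d@[-np.sin(a),np.cos(a)]]
rel([524.5,-179.5,110],np.radians(125)); rel([524.5,-179.5,68],np.radians(35))
E
```

```text
60 450 35.240459270906676 0.728617562643987
60 446 35.302727986994704 0.7320048312270689
78 270 35.116619377067 0.6938115476442799
78 267 35.08417268767181 0.6850957386581329
83 126 36.52191180434902 0.48870138329451446
83 123 36.29483341202857 0.47669369763258357
t 3.67 tcp [ 491.  -174.3  135.3] yang 1.573 zaxis [-4.e-04  6.e-04 -1.e+00] shift [-33.5  -5.3  25.3]
rotvec world-vertical target in tool: [ 0.001 -0.    -0.609] q7 1.88
t 3.67 tcp [ 491.  -174.3  135.3] yang 1.573 zaxis [-4.e-04  6.e-04 -1.e+00] shift [-33.5  -5.3  67.3]
rotvec world-vertical target in tool: [ 0.    -0.001  0.962] q7 1.88
```

```bash
python3 -m inch '{"targets":[[[-5,-1,0,0,0,0.12,60],[-10,-2,0,0,0,0.24,60],[-16,-3,0,0,0,0.36,60],[-22,-4,0,0,0,0.48,60],[-28,-5,0,0,0,0.6,60],[-33.5,-5.3,0,0,0,0.72,60],[-33.5,-5.3,0,0,0,0.84,60],[-33.5,-5.3,10,0,0,0.955,60],[-33.5,-5.3,20,0,0,0.955,60],[-33.5,-5.3,25,0,0,0.955,60]]]}'
python3 - <<'E'
from h import *
rel([524.5,-179.5,68],np.radians(35.2))
E
```

```text
time: 4.5
tcp_pos: [524.7, -180.1, 110.2]
eef_rot: [1.436, 2.793, 0.001]
wrist_force: [-0.3, 0.5, -1.0]
gripper_width: 60.1
finger_force: 0.0
t 4.5 tcp [ 524.7 -180.1  110.2] yang 0.621 zaxis [ 1.e-03  2.e-04 -1.e+00] shift [ 0.6  0.1 42.2]
rotvec world-vertical target in tool: [0.001 0.    0.007] q7 1.08
```

```bash
python3 -m inch '{"targets":[[[0.6,0,15,0,0,0.007,60],[0.6,0,30,0,0,0.007,60],[0.6,0,42,0,0,0.007,60],[0.6,0,42,0,0,0.007,45],[0.6,0,42,0,0,0.007,36],[0.6,0,42,0,0,0.007,30],[0.6,0,42,0,0,0.007,24],[0.6,0,42,0,0,0.007,22],[0.6,0,42,0,0,0.007,22],[0.6,0,42,0,0,0.007,22],[0.6,0,42,0,0,0.007,22]]]}' 40
python3 - <<'E'
from h import *
s=get_state(); print(s["wrist_force"],s["ft_torque"],s["gripper_width"]); rel([524.5,-179.5,68],np.radians(35.2))
E
```

```text
time: 5.42
tcp_pos: [523.9, -180.5, 68.2]
eef_rot: [1.453, 2.785, 0.0]
wrist_force: [0.6, -0.2, -0.1]
gripper_width: 21.9
finger_force: 0.0
[ 0.64950237 -0.1916692  -0.07346969] [-0.05114215  0.03382288 -0.06326381] 21.888774811025524
t 5.42 tcp [ 523.9 -180.5   68.2] yang 0.609 zaxis [ 3.e-04 -1.e-04 -1.e+00] shift [0.5 1.  0.2]
rotvec world-vertical target in tool: [ 0.     0.    -0.005] q7 1.09
```

```bash
python3 - <<'E'
from h import *
f=grab_frame("wrist"); a=f["color"]
g=grab_frame("scene")["color"]
m=np.hstack([cv2.resize(a[180:384,150:420],(540,408)),cv2.resize(g[150:252,250:315],(260,408))])
cv2.imwrite("pics/w4.png",m[:,:,::-1])
E
```

```text
(no output)
```

View pics/w4.png

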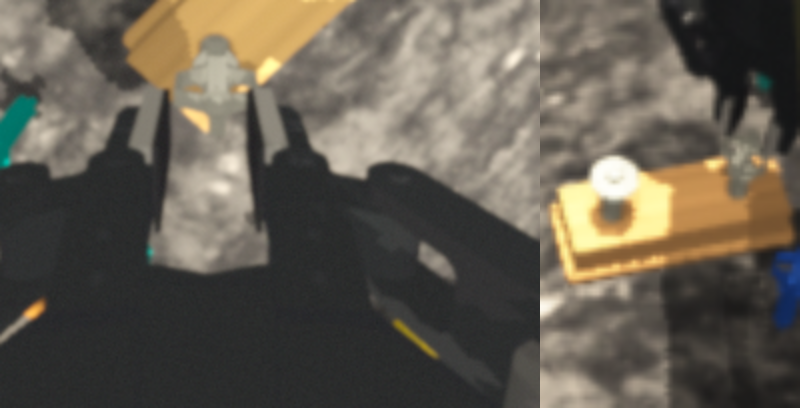

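```bash
python3 - <<'E'
from h import *
s=get_state();T=R.from_rotvec(s["eef_rot"])
for cam in("wrist","scene"):
    f=grab_frame(cam)
    X=np.array([s["tcp_pos"]+T.apply(o) for o in([0,0,0],[0,0,11],[0,14,11],[0,-14,11])]+[[524.5,-179.5,88],[524.5,-179.5,57]])
    print(cam,cv2.projectPoints(X,np.array(f["rvec"]),np.array(f["tvec"]),f["camera_matrix"],None)[0].round(0).reshape(-1,2).tolist())
    P=pts(f,np.ones((384,512),bool)); m=(np.hypot(P[:,0]-524.5,P[:,1]+179.5)<60)&(P[:,2]>42)&(P[:,2]<200); Q=P[m]
    d=(Q-s["tcp_pos"])@T.as_matrix()   # tool coords
    h,_=np.histogram(Q[:,2],bins=range(40,200,10)); print(h)
    b=d[(d[:,2]>-60)]; 
    for lo in range(-60,40,8):
        q=d[(d[:,2]>=lo)&(d[:,2]<lo+8)]
        if len(q): print(lo,len(q),"x",np.percentile(q[:,0],[2,50,98]).round(),"y",np.percentile(q[:,1],[2,30,70,98]).round())
E
```

```text
wrist [[255.0, 222.0], [255.0, 216.0], [274.0, 216.0], [236.0, 216.0], [257.0, 233.0], [256.0, 215.0]]
[    2   110   270    80   632    14   420   555   568   974  2439  5441
  5851  9628 12856]
-60 480 x [-8.  8. 12.] y [-25. -14.  12.  23.]
-52 454 x [-9.  8. 12.] y [-25. -14.  13.  23.]
-44 382 x [-8.  8. 12.] y [-25. -15.  12.  23.]
-36 160 x [-5.  8. 12.] y [-23. -12.  10.  21.]
-28 17 x [-1.  1.  3.] y [-1.  2.  2.  4.]
-20 613 x [-12.   2.  13.] y [-11.  -1.   3.  10.]
-12 69 x [ 3. 14. 15.] y [-12.  -0.   4.  15.]
-4 122 x [-2.  3. 15.] y [-12.  -8.  12.  15.]
4 262 x [-6.  2.  8.] y [-8. -4.  7. 11.]
12 9 x [-4.  7.  8.] y [-6. -2.  7.  9.]
20 2 x [5. 5. 5.] y [-2. -2. -2. -2.]
scene [[301.0, 189.0], [301.0, 192.0], [296.0, 189.0], [306.0, 195.0], [302.0, 185.0], [300.0, 192.0]]
[ 6  9 28 20 42  6 33 42 37 35 72 68 71 81 81]
-60 30 x [-8.  8. 13.] y [-25. -16.  11.  21.]
-52 33 x [-5.  8. 13.] y [-25. -18.  11.  24.]
-44 31 x [-9.  9. 13.] y [-25. -18.  11.  21.]
-36 17 x [-5.  7. 13.] y [-19.   6.  12.  22.]
-20 42 x [-11.   3.  16.] y [-8.  0.  4. 13.]
-12 15 x [-14.   2.  15.] y [-11.  -1.   4.  15.]
-4 17 x [-2.  3. 15.] y [-12.  -8.   5.  15.]
4 21 x [-7.  1.  7.] y [-7. -2.  0. 11.]
12 6 x [2. 6. 8.] y [-3. -3. -0.  1.]
20 4 x [4. 4. 6.] y [-2.  2.  4.  6.]
```

Projecting the TCP shows the fingers actually end well behind it. I measure the tips precisely.

```bash
python3 - <<'E'
from h import *
s=get_state();T=R.from_rotvec(s["eef_rot"])
for cam in("wrist","scene","top"):
    f=grab_frame(cam); P=pts(f,np.ones((384,512),bool)); d=(P-s["tcp_pos"])@T.as_matrix()
    for sg in(1,-1):
        m=(abs(d[:,0])<16)&(sg*d[:,1]>10)&(sg*d[:,1]<30)&(d[:,2]>-70)&(d[:,2]<25)
        print(cam,sg,"zhist from -70 by 4",np.histogram(d[m,2],bins=range(-70,26,4))[0])
        m&=d[:,2]<-25; q=d[m]
        if len(q): print("  x",np.percentile(q[:,0],[2,98]).round(1),"y",np.percentile(q[:,1],[2,98]).round(1),"max z",np.sort(q[:,2])[-6:].round(1))
E
```

```text
wrist 1 zhist from -70 by 4 [113 255  86 120 115 103  93  87  75  30   0   0   0  14   4  10   5  15
  44   1   1   0   0]
  x [-8.9 12.6] y [10.  23.3] max z [-32.1 -31.9 -31.8 -31.4 -31.3 -30.9]
wrist -1 zhist from -70 by 4 [117 260  95 136 115 118 107  96  72  46   0   0   0   5  25   7  10   9
   2   0   0   0   0]
  x [-9.2 12.6] y [-25.2 -11.9] max z [-31.7 -31.6 -31.5 -31.2 -30.6 -30.4]
scene 1 zhist from -70 by 4 [ 8 11  9  6  9  7  8  7  9  3  3  0  0  3  2  0  2  2  5  0  0  0  0]
  x [-9.3 12.6] y [10.1 23.5] max z [-32.5 -32.1 -30.8 -30.  -29.2 -28. ]
scene -1 zhist from -70 by 4 [6 3 6 8 4 9 8 7 7 3 0 0 0 0 1 2 1 1 0 0 0 0 0]
  x [-4.9 12.9] y [-25.9 -12.4] max z [-35.4 -34.4 -34.4 -32.5 -32.2 -32.1]
top 1 zhist from -70 by 4 [0 0 0 0 0 0 0 0 0 0 0 0 0 0 0 0 0 0 0 0 0 0 0]
top -1 zhist from -70 by 4 [0 0 0 0 0 0 0 0 0 0 0 0 0 0 0 0 0 0 0 0 0 0 0]
```

The true fingertips are about 31 mm *behind* the reported TCP, where 11 mm ahead was stated. The wrist and scene cameras agree, so tips sit at reported z + 31. I open, go down 42 mm more with force checks, and grip.

```bash
python3 -m inch '{"targets":[[[0,0,0,0,0,0,60],[-1,1.5,0,0,0,0,60],[-1,1.5,0,0,0,0,60],[-1,1.5,8,0,0,0,60],[-1,1.5,16,0,0,0,60],[-1,1.5,24,0,0,0,60],[-1,1.5,32,0,0,0,60],[-1,1.5,32,0,0,0,60]]]}' 40
python3 - <<'E'
from h import *
s=get_state();T=R.from_rotvec(s["eef_rot"]); print(s["wrist_force"],s["gripper_width"])
f=grab_frame("wrist"); P=pts(f,np.ones((384,512),bool)); d=(P-s["tcp_pos"])@T.as_matrix()
w=(np.hypot(P[:,0]-524.5,P[:,1]+179.5)<24)&(P[:,2]>60)&(P[:,2]<95); print("whisk tool",(d[w].min(0)+d[w].max(0))/2)
for sg in(1,-1):
    q=d[(abs(d[:,0])<16)&(sg*d[:,1]>25)&(sg*d[:,1]<50)&(d[:,2]>-70)&(d[:,2]<-20)]
    print(sg,"x",np.percentile(q[:,0],[2,98]).round(1),"y",np.percentile(q[:,1],[2,98]).round(1),"max z",np.sort(q[:,2])[-6:].round(1))
save(f,"w5.png")
E
```

```text
time: 6.43
tcp_pos: [524.4, -180.0, 33.8]
eef_rot: [-1.452, -2.782, 0.001]
wrist_force: [-0.9, 0.6, 0.7]
gripper_width: 60.1
finger_force: 0.0
[-0.85567024  0.62766436  0.6682875 ] 60.138720324972375
whisk tool [  0.58801384   0.9911801  -40.89294614]
1 x [-9.3 12.1] y [28.8 42. ] max z [-33.  -32.9 -32.4 -32.1 -32.  -31.7]
-1 x [-9.3 12. ] y [-44.  -30.7] max z [-33.4 -33.2 -33.1 -32.8 -32.4 -31.5]
```

View pics/w5.png

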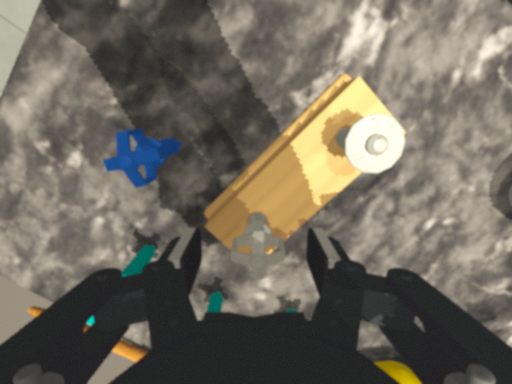

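Wrist view: the whisk at (257,243) stands between the open fingers (tips about (190,240) and (320,240)), the disc at (375,145) well clear. Centre, go down 8 mm and close.

```bash
python3 -m inch '{"targets":[[[-0.8,2,4,0,0,0,60],[-0.8,2,8,0,0,0,50],[-0.8,2,8,0,0,0,40],[-0.8,2,8,0,0,0,30],[-0.8,2,8,0,0,0,22],[-0.8,2,8,0,0,0,20],[-0.8,2,8,0,0,0,20],[-0.8,2,8,0,0,0,20],[-0.8,2,8,0,0,0,20]]]}' 35
python3 - <<'E'
from h import *
s=get_state();print(s["wrist_force"],s["ft_torque"],s["finger_force"],s["gripper_width"]); rel([s["tcp_pos"][0],s["tcp_pos"][1],150])
E
```

```text
time: 7.23
tcp_pos: [527.8, -180.0, 28.1]
eef_rot: [1.453, 2.785, 0.0]
wrist_force: [0.6, 0.0, -0.0]
gripper_width: 27.0
finger_force: 34.5
[ 0.59195636  0.01559641 -0.01468618] [0.00921569 0.00360543 0.00793827] 34.45349925197661 26.958900210195207
t 7.23 tcp [ 527.8 -180.    28.1] yang 0.609 zaxis [ 2.e-04 -1.e-04 -1.e+00] shift [  -0.     0.  -121.9]
```

```bash
python3 -m inch '{"targets":[[[0,0,-5,0,0,0,20],[0,0,-15,0,0,0,20],[0,0,-30,0,0,0,20],[0,0,-50,0,0,0,20],[0,0,-75,0,0,0,20],[0,0,-100,0,0,0,20],[0,0,-125,0,0,0,20],[0,0,-150,0,0,0,20],[0,0,-170,0,0,0,20],[0,0,-170,0,0,0,20]]]}' 35
python3 - <<'E'
from h import *
s=get_state();print(s["wrist_force"],s["finger_force"],s["gripper_width"])
for cam in("scene","top","wrist"):
    f=grab_frame(cam); P=pts(f,np.ones((384,512),bool))
    m=(np.hypot(P[:,0]-550,P[:,1]-76)<35)&(P[:,2]>128)&(P[:,2]<146); Q=P[m]
    if len(Q)<10: print(cam,len(Q)); continue
    t=Q[Q[:,2]>134]
    print(cam,len(t),"ztop",np.median(t[:,2]).round(1),"encl",cv2.minEnclosingCircle(t[:,:2].astype(np.float32)),"bbox",t.min(0).round(1),t.max(0).round(1))
    h=cv2.convexHull(t[:,:2].astype(np.float32)); print("  ell",cv2.fitEllipse(h)[:2])
    d=(P-s["tcp_pos"])@R.from_rotvec(s["eef_rot"]).as_matrix()
    w=d[(np.hypot(d[:,0],d[:,1])<22)&(d[:,2]>-26)&(d[:,2]<60)]
    if len(w)>5: print("  whisk tool",w.min(0).round(1),w.max(0).round(1))
rel([550,76,200])
E
```

```text
time: 8.07
tcp_pos: [529.6, -181.1, 203.2]
eef_rot: [1.45, 2.778, 0.002]
wrist_force: [1.0, 0.2, -1.2]
gripper_width: 27.1
finger_force: 34.5
[ 0.96842117  0.22907475 -1.21702599] 34.549559857696295 27.103061174546923
scene 199 ztop 136.6 encl ((549.0478515625, 77.41080474853516), 21.350584030151367) bbox [527.9  56.9 134. ] [569.1  97.4 140.1]
  ell ((548.48291015625, 77.47315216064453), (39.96846389770508, 41.32558822631836))
  whisk tool [ -3.   -6.7 -25. ] [ 8.7  4.3 20.9]
top 239 ztop 138.0 encl ((550.2533569335938, 75.85684967041016), 21.50049591064453) bbox [530.1  55.1 134. ] [571.5  95.3 142.2]
  ell ((550.1185302734375, 75.48766326904297), (40.533935546875, 41.35453796386719))
wrist 0
t 8.22 tcp [ 527.3 -179.8  198. ] yang 0.609 zaxis [-0.e+00  2.e-04 -1.e+00] shift [196.8 164.9  -2. ]
```

```bash
python3 -m inch '{"targets":[[[10,12,0,0,0,0,20],[30,34,0,0,0,0,20],[50,57,0,0,0,0,20],[70,80,0,0,0,0,20],[90,102,0,0,0,0,20],[110,124,0,0,0,0,20],[130,146,0,0,0,0,20],[143,158,0,0,0,0,20],[150,165,0,0,0,0,20],[150,165,0,0,0,0,20],[150,165,0,0,0,0,20],[150,165,0,0,0,0,20]]]}' 35
cat > m2.py <<'E'
from h import *
S=[get_state() for _ in range(1)]; s=S[0]; Tm=R.from_rotvec(s["eef_rot"]).as_matrix()
for cam in("wrist","scene","top"):
    f=grab_frame(cam); s=get_state(); P=pts(f,np.ones((384,512),bool)); d=(P-s["tcp_pos"])@Tm
    m=(np.hypot(P[:,0]-549.5,P[:,1]-76.5)<28)&(P[:,2]>132)&(P[:,2]<144); t=P[m]
    if len(t)>20:
        c=cv2.minEnclosingCircle(t[:,:2].astype(np.float32)); e=cv2.fitEllipse(cv2.convexHull(t[:,:2].astype(np.float32)))
        print(cam,len(t),"nut z",np.median(t[:,2]).round(1),"encl",np.round(c[0],1),round(c[1],1),"ell",np.round(e[0],1),np.round(e[1],1))
    w=(np.hypot(d[:,0]-1,d[:,1])<19)&(d[:,2]<24)
    for lo,hi in((-44,-34),(-22,-15),(-15,-2),(0,12),(12,24)):
        q=P[w&(d[:,2]>lo)&(d[:,2]<hi)]
        if len(q)>4:
            qt=(q-s["tcp_pos"])@Tm; print("  ",cam,"tool z",lo,hi,len(q),"x",np.percentile(qt[:,0],[3,97]).round(1),"y",np.percentile(qt[:,1],[3,97]).round(1),"zmax",qt[:,2].max().round(1))
    if cam=="wrist": save(f,"w6.png")
rel([549.5,76.5,s["tcp_pos"][2]])
E
python3 m2.py
```

```text
time: 9.22
tcp_pos: [576.9, 35.2, 197.6]
eef_rot: [-1.457, -2.783, 0.003]
wrist_force: [0.2, -0.3, -0.7]
gripper_width: 26.9
finger_force: 34.6
wrist 1478 nut z 137.6 encl [549.1  77.3] 21.6 ell [549.1  77.4] [42.6 42.9]
   wrist tool z -44 -34 451 x [-0.4 16.3] y [-14.6  14.8] zmax -34.0
   wrist tool z -22 -15 17 x [5.4 8.2] y [-6.1  3.3] zmax -15.0
   wrist tool z -15 -2 118 x [3.7 8.2] y [-6.7  3.8] zmax -2.3
   wrist tool z 0 12 88 x [3.4 8.1] y [-7.   4.1] zmax 11.3
   wrist tool z 12 24 25 x [3.8 7.9] y [-6.8  3.7] zmax 20.0
scene 233 nut z 136.4 encl [549.1  78. ] 22.0 ell [548.6  77.7] [41.4 42.4]
   scene tool z -44 -34 35 x [ 0.4 15.6] y [-15.3  15.2] zmax -34.1
   scene tool z -22 -15 7 x [4.  7.3] y [-6.2 -1.2] zmax -15.8
   scene tool z -15 -2 22 x [0.1 8.1] y [-7.6  0.3] zmax -2.8
   scene tool z 0 12 15 x [0.4 7.4] y [-6.9  1.3] zmax 9.8
   scene tool z 12 24 12 x [1.2 7.5] y [-7.8  1. ] zmax 19.1
top 257 nut z 137.7 encl [550.8  75.6] 21.3 ell [550.5  75.5] [40.6 42.1]
t 9.37 tcp [577.1  35.6 198.1] yang 0.606 zaxis [-0.e+00 -6.e-04 -1.e+00] shift [49.3  0.6 -0. ]
```

View pics/w6.png

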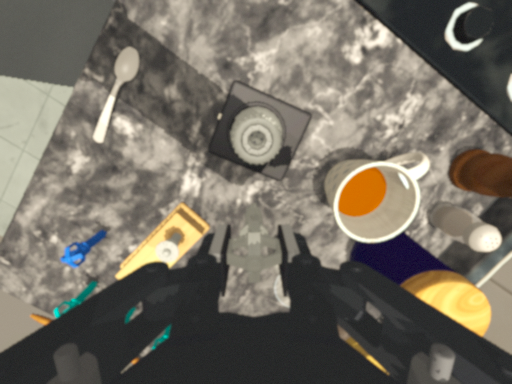

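The frother mouth is at (257,135), clear of the held whisk at (255,240), which hangs straight. Moving above the mouth.

```bash
python3 -m inch '{"targets":[[[10,0.5,0,0,0,0,20],[22,1,0,0,0,0,20],[34,2,0,0,0,0,20],[44,2.3,0,0,0,0,20],[48.2,2.3,0,0,0,0,20],[48.2,2.3,0,0,0,0,20],[48.2,2.3,10,0,0,0,20],[48.2,2.3,20,0,0,0,20],[48.2,2.3,28,0,0,0,20],[48.2,2.3,28,0,0,0,20]]]}' 35
cat > m3.py <<'E'
from h import *
N=[get_state() for _ in range(1)]
xs=[]
for cam in("wrist","scene"):
    f=grab_frame(cam); s=get_state(); Tm=R.from_rotvec(s["eef_rot"]).as_matrix(); xs.append(s["tcp_pos"]); P=pts(f,np.ones((384,512),bool)); d=(P-s["tcp_pos"])@Tm
    m=(np.hypot(P[:,0]-549.5,P[:,1]-77)<28)&(P[:,2]>133)&(P[:,2]<141)&(np.hypot(d[:,0]-2,d[:,1]+1.5)>9); t=P[m]
    e=cv2.minEnclosingCircle(t[:,:2].astype(np.float32)); print(cam,len(t),"nut",np.round(e[0],1),round(e[1],1),"tool",((np.r_[e[0],0]-s["tcp_pos"])@Tm)[:2].round(1))
    q=d[(np.hypot(d[:,0]-1,d[:,1])<12)&(d[:,2]>-14)&(d[:,2]<10)]
    if len(q)>4: print("  shank x",np.percentile(q[:,0],[3,97]).round(1),"y",np.percentile(q[:,1],[3,97]).round(1))
print(np.mean(xs,0).round(1),s["wrist_force"].round(1),s["ft_torque"].round(3))
rel([549.1,77.3,130],.606)
E
python3 m3.py
```

```text
time: 10.2
tcp_pos: [550.3, 77.6, 167.4]
eef_rot: [-1.453, -2.782, 0.004]
wrist_force: [-1.5, 0.0, -1.1]
gripper_width: 27.0
finger_force: 34.6
wrist 1318 nut [549.   77.6] 21.6 tool [ 0.8 -1. ]
  shank x [3.4 8.3] y [-7.2  3.5]
scene 100 nut [548.3  79.3] 21.2 tool [ 2.9 -1.4]
  shank x [5.1 8.3] y [-4.8  0.9]
[551.1  77.7 168.7] [-0.4 -0.5 -1.4] [0.008 0.024 0.017]
t 10.3 tcp [551.3  77.8 169.1] yang 0.608 zaxis [-1.6e-03 -6.0e-04 -1.0e+00] shift [ 0.9 -2.  39.1]
rotvec world-vertical target in tool: [-0.002 -0.     0.002] q7 0.56
```

```bash
python3 -m inch '{"targets":[[[-0.6,0.6,0,0,0,0,20],[-0.6,0.6,3,0,0,0,20],[-0.6,0.6,6,0,0,0,20],[-0.6,0.6,9,0,0,0,20],[-0.6,0.6,12,0,0,0,20],[-0.6,0.6,15,0,0,0,20],[-0.6,0.6,18,0,0,0,20],[-0.6,0.6,20,0,0,0,20],[-0.6,0.6,20,0,0,0,20]]]}' 35
cat > st.py <<'E'
from h import *
s=get_state(); print("t",s["time"].round(2),"tcp",s["tcp_pos"].round(1),"F",s["wrist_force"].round(1),"M",s["ft_torque"].round(3),"w",s["gripper_width"].round(1),"ff",s["finger_force"].round(1),"q7",s["joint_positions"][6].round(2))
E
python3 st.py
```

```text
time: 11.05
tcp_pos: [552.1, 78.1, 149.4]
eef_rot: [-1.453, -2.785, 0.001]
wrist_force: [-1.0, 0.0, -0.5]
gripper_width: 27.0
finger_force: 34.6Traceback (most recent call last):
  File "st.py", line 2, in <module>
    s=get_state(); print("t",s["time"].round(2),"tcp",s["tcp_pos"].round(1),"F",s["wrist_force"].round(1),"M",s["ft_torque"].round(3),"w",s["gripper_width"].round(1),"ff",s["finger_force"].round(1),"q7",s["joint_positions"][6].round(2))
                             ^^^^^^^^^^^^^^^
AttributeError: 'float' object has no attribute 'round'
```

```bash
sed -i 's/s\["\([a-z_]*\)"\]\.round(/np.round(s["\1"],/g' st.py
python3 -m inch '{"targets":[[[0,0,2,0,0,0,20],[0,0,4,0,0,0,20],[0,0,6,0,0,0,20],[0,0,8,0,0,0,20],[0,0,10,0,0,0,20],[0,0,12,0,0,0,20],[0,0,12,0,0,0,20]]]}' 35
python3 st.py
```

```text
time: 11.63
tcp_pos: [552.2, 78.1, 137.5]
eef_rot: [-1.453, -2.785, 0.001]
wrist_force: [-0.5, 0.6, -0.7]
gripper_width: 26.6
finger_force: 34.6
t 11.63 tcp [552.2  78.1 137.5] F [-0.5  0.6 -0.7] M [-0.008 -0.008  0.055] w 26.6 ff 34.6 q7 0.57
```

```bash
python3 -m inch '{"targets":[[[0,0,1,0,0,0,20],[0,0,2,0,0,0,20],[0,0,3,0,0,0,20],[0,0,4,0,0,0,20],[0,0,5,0,0,0,20],[0,0,6,0,0,0,20],[0,0,6,0,0,0,20]]]}' 35
python3 st.py
```

```text
time: 12.22
tcp_pos: [552.4, 77.9, 132.0]
eef_rot: [1.454, 2.785, -0.0]
wrist_force: [-1.0, -0.1, 1.1]
gripper_width: 26.9
finger_force: 34.7
t 12.22 tcp [552.4  77.9 132. ] F [-1.  -0.1  1.1] M [-0.13   0.116  0.018] w 26.9 ff 34.7 q7 0.57
```

```bash
python3 -m inch '{"targets":[[[-0.1,-0.4,0,0,0,0,20],[-0.1,-0.7,0,0,0,0,20],[-0.1,-0.7,0,0,0,0,20]]]}' 35
python3 st.py
```

```text
time: 12.47
tcp_pos: [551.9, 77.6, 132.0]
eef_rot: [1.453, 2.785, 0.0]
wrist_force: [0.3, 0.4, -0.2]
gripper_width: 26.9
finger_force: 34.6
t 12.47 tcp [551.9  77.6 132. ] F [ 0.3  0.4 -0.2] M [-0.141 -0.017  0.   ] w 26.9 ff 34.6 q7 0.57
```

```bash
python3 -m inch '{"targets":[[[-0.4,-0.2,0,0,0,0,20],[-0.4,-0.2,1,0,0,0,20],[-0.4,-0.2,2,0,0,0,20],[-0.4,-0.2,3,0,0,0,20],[-0.4,-0.2,4,0,0,0,20],[-0.4,-0.2,4,0,0,0,20]]]}' 35
python3 st.py
```

```text
time: 12.97
tcp_pos: [551.8, 77.2, 127.7]
eef_rot: [-1.453, -2.785, 0.0]
wrist_force: [0.5, 0.5, -0.6]
gripper_width: 26.9
finger_force: 34.6
t 12.97 tcp [551.8  77.2 127.7] F [ 0.5  0.5 -0.6] M [0.006 0.013 0.014] w 26.9 ff 34.6 q7 0.57
```

Forces are clean. I continue to the drive contact (expected at reported z ≈ 120).

```bash
python3 -m inch '{"targets":[[[0,0,1,0,0,0,20],[0,0,2,0,0,0,20],[0,0,3,0,0,0,20],[0,0,4,0,0,0,20],[0,0,5,0,0,0,20],[0,0,6,0,0,0,20],[0,0,7,0,0,0,20],[0,0,7,0,0,0,20]]]}' 35
python3 st.py
```

```text
time: 13.63
tcp_pos: [552.0, 77.1, 120.9]
eef_rot: [-1.453, -2.785, 0.0]
wrist_force: [-0.2, -0.6, 1.1]
gripper_width: 26.9
finger_force: 34.7
t 13.63 tcp [552.   77.1 120.9] F [-0.2 -0.6  1.1] M [-0.233  0.14  -0.011] w 26.9 ff 34.7 q7 0.58
```

```bash
python3 -m inch '{"targets":[[[-0.2,-0.4,0,0,0,0,20],[-0.2,-0.4,0,0,0,0,20],[-0.2,-0.4,0.7,0,0,0,20],[-0.2,-0.4,1.4,0,0,0,20],[-0.2,-0.4,1.4,0,0,0,20]]]}' 35
python3 st.py
```

```text
time: 14.05
tcp_pos: [552.0, 76.9, 119.7]
eef_rot: [1.453, 2.785, 0.001]
wrist_force: [-0.6, 0.3, 2.5]
gripper_width: 27.3
finger_force: 34.9
t 14.05 tcp [552.   76.9 119.7] F [-0.6  0.3  2.5] M [-0.091  0.036  0.047] w 27.3 ff 34.9 q7 0.58
```

```bash
python3 -m inch '{"targets":[[[0,0,0.6,0,0,0,20],[0,0,1.2,0,0,0.05,20],[0,0,1.2,0,0,0.1,20],[0,0,1.2,0,0,0.15,20],[0,0,1.2,0,0,0.15,20]]]}' 35
python3 st.py
```

```text
time: 14.47
tcp_pos: [551.9, 76.8, 118.5]
eef_rot: [1.661, 2.667, 0.0]
wrist_force: [-0.1, -0.4, 3.5]
gripper_width: 26.8
finger_force: 35.0
t 14.47 tcp [551.9  76.8 118.5] F [-0.1 -0.4  3.5] M [-0.103  0.108 -0.02 ] w 26.8 ff 35.0 q7 0.45
```

```bash
python3 -m inch '{"targets":[[[0,0,0,0,0,0.05,20],[0,0,0,0,0,0.1,20],[0,0,0,0,0,0.15,20],[0,0,0,0,0,0.15,20]]]}' 35
python3 st.py
```

```text
time: 14.8
tcp_pos: [551.7, 76.7, 118.5]
eef_rot: [1.854, 2.536, -0.0]
wrist_force: [-0.9, 0.0, 4.3]
gripper_width: 26.6
finger_force: 35.0
t 14.8 tcp [551.7  76.7 118.5] F [-0.9  0.   4.3] M [-0.145  0.234  0.021] w 26.6 ff 35.0 q7 0.33
```

```bash
python3 -m inch '{"targets":[[[-0.4,-0.4,0,0,0,0,20],[-0.5,-0.5,0,0,0,0.05,20],[-0.6,-0.6,0,0,0,0.1,20],[-0.7,-0.75,0,0,0,0.15,20],[-0.7,-0.75,0,0,0,0.15,20]]]}' 35
python3 st.py
```

```text
time: 15.22
tcp_pos: [551.6, 76.1, 118.5]
eef_rot: [2.037, 2.391, 0.001]
wrist_force: [0.4, 0.2, 3.9]
gripper_width: 27.2
finger_force: 35.0
t 15.22 tcp [551.6  76.1 118.5] F [0.4 0.2 3.9] M [0.125 0.008 0.012] w 27.2 ff 35.0 q7 0.21
```

```bash
python3 -m inch '{"targets":[[[-0.1,-0.1,0,0,0,0.05,20],[-0.15,-0.2,0,0,0,0.1,20],[-0.2,-0.3,0,0,0,0.15,20],[-0.2,-0.3,0,0,0,0.15,20]]]}' 35
python3 st.py
```

```text
time: 15.55
tcp_pos: [551.3, 75.8, 118.5]
eef_rot: [2.21, 2.232, 0.001]
wrist_force: [0.5, -0.0, 3.0]
gripper_width: 27.1
finger_force: 35.0
t 15.55 tcp [551.3  75.8 118.5] F [ 0.5 -0.   3. ] M [ 0.092 -0.089  0.001] w 27.1 ff 35.0 q7 0.09
```

```bash
python3 -m inch '{"targets":[[[0,0,0,0,0,0.05,20],[0,0,0,0,0,0.1,20],[0,0,0,0,0,0.15,20],[0,0,0,0,0,0.15,20]]]}' 35
python3 st.py
```

```text
time: 15.88
tcp_pos: [551.2, 75.7, 118.4]
eef_rot: [2.371, 2.061, 0.0]
wrist_force: [-1.1, 1.0, 3.0]
gripper_width: 27.1
finger_force: 35.0
t 15.88 tcp [551.2  75.7 118.4] F [-1.1  1.   3. ] M [ 0.038 -0.002  0.016] w 27.1 ff 35.0 q7 -0.03
```

```bash
python3 -m inch '{"targets":[[[-0.1,-0.1,0,0,0,0.05,20],[-0.1,-0.2,0,0,0,0.1,20],[-0.2,-0.3,0,0,0,0.15,20],[-0.2,-0.3,0,0,0,0.15,20]]]}' 35
python3 st.py
```

```text
time: 16.22
tcp_pos: [550.9, 75.6, 118.4]
eef_rot: [2.518, 1.878, 0.0]
wrist_force: [0.3, -0.3, 2.6]
gripper_width: 26.7
finger_force: 34.9
t 16.22 tcp [550.9  75.6 118.4] F [ 0.3 -0.3  2.6] M [ 0.065 -0.118  0.021] w 26.7 ff 34.9 q7 -0.15
```

```bash
python3 -m inch '{"targets":[[[0,0,0.3,0,0,0.05,20],[0,0,0.3,0,0,0.1,20],[0,0,0.3,0,0,0.15,20],[0,0,0.3,0,0,0.15,20]]]}' 35
python3 st.py
```

```text
time: 16.55
tcp_pos: [550.4, 75.6, 117.7]
eef_rot: [-2.651, -1.685, 0.001]
wrist_force: [0.3, 0.8, 1.0]
gripper_width: 26.7
finger_force: 35.0
t 16.55 tcp [550.4  75.6 117.7] F [0.3 0.8 1. ] M [ 0.092  0.01  -0.033] w 26.7 ff 35.0 q7 -0.27
```

```bash
python3 -m inch '{"targets":[[[-0.1,-0.1,0,0,0,0.05,20],[-0.1,-0.1,0,0,0,0.1,20],[-0.1,-0.1,0,0,0,0.15,20],[-0.1,-0.1,0,0,0,0.15,20]]]}' 35
python3 st.py
```

```text
time: 16.88
tcp_pos: [550.0, 75.5, 117.5]
eef_rot: [-2.77, -1.482, 0.002]
wrist_force: [-0.5, 0.4, -0.5]
gripper_width: 26.8
finger_force: 34.9
t 16.88 tcp [550.   75.5 117.5] F [-0.5  0.4 -0.5] M [0.046 0.006 0.005] w 26.8 ff 34.9 q7 -0.39
```

The push has faded, so the cross is in line. Now down to the stop.

```bash
python3 -m inch '{"targets":[[[0,0,1,0,0,0,20],[0,0,2,0,0,0,20],[0,0,3,0,0,0,20],[0,0,3,0,0,0,20]]]}' 35
python3 st.py
```

```text
time: 17.22
tcp_pos: [550.3, 75.5, 114.7]
eef_rot: [-2.771, -1.48, 0.001]
wrist_force: [0.0, 0.6, -1.8]
gripper_width: 26.9
finger_force: 34.9
t 17.22 tcp [550.3  75.5 114.7] F [ 0.   0.6 -1.8] M [ 0.117 -0.003  0.018] w 26.9 ff 34.9 q7 -0.38
```

```bash
python3 -m inch '{"targets":[[[0,0,0.7,0,0,0,20],[0,0,1.4,0,0,0,20],[0,0,2,0,0,0,20],[0,0,2,0,0,0,20]]]}' 35
python3 st.py
```

```text
time: 17.55
tcp_pos: [550.5, 75.5, 113.1]
eef_rot: [-2.772, -1.479, -0.0]
wrist_force: [-0.9, 0.7, -0.4]
gripper_width: 27.0
finger_force: 35.0
t 17.55 tcp [550.5  75.5 113.1] F [-0.9  0.7 -0.4] M [0.11  0.068 0.039] w 27.0 ff 35.0 q7 -0.38
```

```bash
python3 -m inch '{"targets":[[[0,0,0.5,0,0,0,20],[0,0,1,0,0,0,20],[0,0,1,0,0,0,20]]]}' 35
python3 st.py
```

```text
time: 17.8
tcp_pos: [550.8, 75.7, 112.9]
eef_rot: [-2.772, -1.478, -0.002]
wrist_force: [-3.0, 1.5, 7.0]
gripper_width: 27.3
finger_force: 35.6
t 17.8 tcp [550.8  75.7 112.9] F [-3.   1.5  7. ] M [0.339 0.598 0.006] w 27.3 ff 35.6 q7 -0.38
```

Solid stop at the expected depth. I ease off, release and check the whisk's height.

```bash
python3 -m inch '{"targets":[[[0,0,-0.7,0,0,0,20],[0,0,-0.7,0,0,0,30],[0,0,-0.7,0,0,0,40],[0,0,-0.7,0,0,0,50],[0,0,-0.7,0,0,0,60],[0,0,-0.7,0,0,0,70],[0,0,-0.7,0,0,0,80],[0,0,-0.7,0,0,0,80]]]}' 35
cat > m4.py <<'E'
from h import *
for cam in("scene","top","wrist"):
    f=grab_frame(cam); s=get_state(); Tm=R.from_rotvec(s["eef_rot"]).as_matrix(); P=pts(f,np.ones((384,512),bool)); d=(P-s["tcp_pos"])@Tm
    m=np.hypot(P[:,0]-549.5,P[:,1]-77)<17; t=P[m&(P[:,2]>148)&(P[:,2]<182)]
    if len(t)<5: print(cam,"none"); continue
    n=P[m&(P[:,2]>130)&(P[:,2]<141)]
    b=t[t[:,2]>165]; e=cv2.minEnclosingCircle(b[:,:2].astype(np.float32)) if len(b)>3 else None
    print(cam,"n",len(t),"top z",np.sort(t[:,2])[-8:].round(1),"center",(np.percentile(t,1,axis=0)+np.percentile(t,99,axis=0))[:2]/2,e,"nut z",np.median(n[:,2]) if len(n) else None)
    k=(np.hypot(P[:,0]-549.5,P[:,1]-77)<29)&(P[:,2]>131)&(P[:,2]<141); n=P[k]
    if len(n)>20: e=cv2.minEnclosingCircle(n[:,:2].astype(np.float32)); print("  nut",e,"tool",((np.r_[e[0],0]-s["tcp_pos"])@Tm)[:2].round(1))
    for sg in(1,-1):
        q=d[(abs(d[:,0])<16)&(sg*d[:,1]>36)&(sg*d[:,1]<60)&(d[:,2]>-60)&(d[:,2]<-25)]
        if len(q)>5: print("  finger",sg,"x",np.percentile(q[:,0],[2,98]).round(1),"y",np.percentile(q[:,1],[2,98]).round(1),"max z",np.sort(q[:,2])[-4:].round(1))
E
python3 m4.py; python3 st.py
```

```text
time: 18.47
tcp_pos: [550.5, 75.4, 112.7]
eef_rot: [2.772, 1.478, -0.0]
wrist_force: [-0.4, -0.3, -1.1]
gripper_width: 79.8
finger_force: 0.0
scene none
top n 11 top z [158.5 163.3 165.9 166.1 167.2 167.7 167.8 167.9] center [543.65056695  64.49104455] ((543.5992431640625, 64.63609313964844), 2.8713202476501465) nut z 138.03394487427255
  nut ((548.9270629882812, 74.44717407226562), 20.29762077331543) tool [-1.8 -0.8]
  finger 1 x [-12.2  -6.1] y [41.  51.6] max z [-46.5 -46.2 -43.6 -43.3]
  finger -1 x [-12.1  -7.5] y [-51.9 -40.8] max z [-49.4 -48.7 -48.3 -44.2]
wrist n 1632 top z [173.6 173.7 173.7 173.8 173.9 174.1 174.4 174.4] center [550.57328761  78.16798491] ((550.2510375976562, 76.73662567138672), 14.245514869689941) nut z 137.51228539047707
  nut ((549.489990234375, 77.52684020996094), 21.76013946533203) tool [ 1.1 -2.1]
  finger 1 x [-10.7  10.8] y [38.7 51.9] max z [-38.9 -38.6 -38.6 -38.3]
  finger -1 x [-10.8  10.7] y [-53.8 -40.6] max z [-38.8 -38.7 -38.6 -38.3]
t 18.62 tcp [550.6  75.4 112.8] F [-0.8 -0.5 -0.1] M [ 0.049 -0.006 -0.003] w 80.0 ff 0.0 q7 -0.38
```

The whisk's top is at 173.7 mm (173 expected), so it is home. Going down to hold the nut.

```bash
python3 -m inch '{"targets":[[[0.5,-0.2,8,0,0,0,70],[0.5,-0.2,16,0,0,0,65],[0.5,-0.2,24,0,0,0,60],[0.5,-0.2,30,0,0,0,60],[0.5,-0.2,30,0,0,0,54],[0.5,-0.2,30,0,0,0,48],[0.5,-0.2,30,0,0,0,44],[0.5,-0.2,30,0,0,0,40],[0.5,-0.2,30,0,0,0,36],[0.5,-0.2,30,0,0,0,36],[0.5,-0.2,30,0,0,0,36]]]}' 30
python3 st.py
```

```text
time: 19.53
tcp_pos: [549.9, 76.3, 82.9]
eef_rot: [-2.771, -1.478, 0.001]
wrist_force: [-4.8, 1.8, 3.9]
gripper_width: 42.0
finger_force: 30.9
t 19.53 tcp [549.9  76.3  82.9] F [-4.8  1.8  3.9] M [0.365 1.15  0.007] w 42.0 ff 30.9 q7 -0.36
```

```bash
python3 -m inch '{"targets":[[[0,-0.7,0,0,0,0,36],[0,-0.7,0,0,0,0,36],[0,-0.7,0,0,0,0,36]]]}' 60
python3 st.py
```

```text
time: 19.78
tcp_pos: [549.9, 76.3, 83.1]
eef_rot: [-2.772, -1.478, -0.0]
wrist_force: [-5.3, 1.2, 6.0]
gripper_width: 41.1
finger_force: 60.3
t 19.78 tcp [549.9  76.3  83.1] F [-5.3  1.2  6. ] M [0.127 0.989 0.034] w 41.1 ff 60.3 q7 -0.36
```

```bash
python3 -m inch '{"targets":[[[-0.1,-0.7,0,0,0,0.05,36],[-0.2,-0.9,0,0,0,0.1,36],[-0.2,-1,0,0,0,0.15,36],[-0.3,-1.1,0,0,0,0.2,36],[-0.3,-1.1,0,0,0,0.2,36]]]}' 60
python3 st.py
```

```text
time: 20.2
tcp_pos: [549.8, 76.5, 83.1]
eef_rot: [2.907, 1.19, 0.002]
wrist_force: [-0.7, -0.7, 4.2]
gripper_width: 41.1
finger_force: 60.4
t 20.2 tcp [549.8  76.5  83.1] F [-0.7 -0.7  4.2] M [ 0.077  0.405 -0.29 ] w 41.1 ff 60.4 q7 -0.52
```

```bash
python3 -m inch '{"targets":[[[-0.1,-0.1,0,0,0,0.05,36],[-0.15,-0.2,0,0,0,0.1,36],[-0.2,-0.25,0,0,0,0.15,36],[-0.25,-0.3,0,0,0,0.2,36]]]}' 60
python3 st.py
```

```text
time: 20.53
tcp_pos: [549.6, 76.7, 83.1]
eef_rot: [3.01, 0.898, 0.003]
wrist_force: [-0.5, 1.0, 2.7]
gripper_width: 41.2
finger_force: 60.4
t 20.53 tcp [549.6  76.7  83.1] F [-0.5  1.   2.7] M [0.148 0.196 0.284] w 41.2 ff 60.4 q7 -0.67
```

```bash
python3 -m inch '{"targets":[[[-0.1,-0.1,0,0,0,0.04,36],[-0.15,-0.15,0,0,0,0.08,36],[-0.2,-0.2,0,0,0,0.1,36],[-0.2,-0.2,0,0,0,0.1,36]]]}' 60
python3 st.py
```

```text
time: 20.87
tcp_pos: [549.6, 76.8, 83.1]
eef_rot: [3.05, 0.747, 0.003]
wrist_force: [2.5, -0.1, 3.2]
gripper_width: 40.8
finger_force: 60.5
t 20.87 tcp [549.6  76.8  83.1] F [ 2.5 -0.1  3.2] M [ 0.186 -0.234 -0.051] w 40.8 ff 60.5 q7 -0.75
```

Torque reads +0.28 while moving (pure drag) and relaxes on a hold, so I sample while still moving.

```bash
python3 -m inch '{"targets":[[[-0.05,0,0,0,0,0.03,36],[-0.1,0,0,0,0,0.06,36],[-0.1,0,0,0,0,0.09,36]]]}' 60
python3 st.py
```

```text
time: 21.12
tcp_pos: [549.5, 76.9, 83.2]
eef_rot: [3.082, 0.605, 0.004]
wrist_force: [4.6, 0.8, 1.5]
gripper_width: 40.8
finger_force: 60.5
t 21.12 tcp [549.5  76.9  83.2] F [4.6 0.8 1.5] M [ 0.274 -0.853  0.302] w 40.8 ff 60.5 q7 -0.82
```

```bash
python3 -m inch '{"targets":[[[-0.05,-0.1,0,0,0,0.03,36],[-0.1,-0.1,0,0,0,0.06,36],[-0.1,-0.1,0,0,0,0.09,36]]]}' 60
python3 st.py
```

```text
time: 21.37
tcp_pos: [549.4, 77.0, 83.1]
eef_rot: [3.106, 0.465, 0.004]
wrist_force: [5.1, 2.0, 1.8]
gripper_width: 41.0
finger_force: 60.5
t 21.37 tcp [549.4  77.   83.1] F [5.1 2.  1.8] M [ 0.263 -1.127  0.287] w 41.0 ff 60.5 q7 -0.89
```

```bash
python3 -m inch '{"targets":[[[0.2,0,0,0,0,0.03,36],[0.4,0,0,0,0,0.06,36],[0.4,0,0,0,0,0.09,36]]]}' 60
python3 st.py
```

```text
time: 21.62
tcp_pos: [549.4, 77.0, 83.1]
eef_rot: [3.125, 0.325, 0.003]
wrist_force: [5.8, 1.4, 4.0]
gripper_width: 41.0
finger_force: 60.7
t 21.62 tcp [549.4  77.   83.1] F [5.8 1.4 4. ] M [ 0.299 -1.066  0.343] w 41.0 ff 60.7 q7 -0.96
```

```bash
python3 -m inch '{"targets":[[[0.1,0,0,0,0,0.03,36],[0.2,0,0,0,0,0.06,36],[0.2,0,0,0,0,0.09,36]]]}' 60
python3 st.py
```

```text
time: 21.87
tcp_pos: [549.3, 77.2, 83.1]
eef_rot: [-3.136, -0.184, -0.002]
wrist_force: [5.1, 2.0, 4.6]
gripper_width: 40.8
finger_force: 60.8
t 21.87 tcp [549.3  77.2  83.1] F [5.1 2.  4.6] M [ 0.331 -1.062  0.337] w 40.8 ff 60.8 q7 -1.03
```

```bash
python3 -m inch '{"targets":[[[0,0,0,0,0,0.03,36],[0,0,0,0,0,0.06,36]]]}' 60
python3 st.py
```

```text
time: 22.03
tcp_pos: [549.4, 77.2, 83.1]
eef_rot: [-3.14, -0.09, -0.002]
wrist_force: [4.4, 1.8, 4.1]
gripper_width: 40.8
finger_force: 60.8
t 22.03 tcp [549.4  77.2  83.1] F [4.4 1.8 4.1] M [ 0.352 -1.096  0.281] w 40.8 ff 60.8 q7 -1.08
```

```bash
python3 -m inch '{"targets":[[[0,0,0,0,0,0.03,36],[0,0,0,0,0,0.06,36],[0,0,0,0,0,0.09,36]]]}' 60
python3 st.py
```

```text
time: 22.28
tcp_pos: [549.4, 77.3, 83.1]
eef_rot: [-3.141, 0.052, -0.002]
wrist_force: [5.0, 1.6, 5.1]
gripper_width: 41.0
finger_force: 60.8
t 22.28 tcp [549.4  77.3  83.1] F [5.  1.6 5.1] M [ 0.429 -1.048  0.317] w 41.0 ff 60.8 q7 -1.15
```

```bash
python3 -m inch '{"targets":[[[0,0,0,0,0,0.03,36],[0,0,0,0,0,0.06,36],[0,0,0,0,0,0.08,36]]]}' 60
python3 st.py
```

```text
time: 22.53
tcp_pos: [549.4, 77.4, 83.1]
eef_rot: [-3.136, 0.177, -0.002]
wrist_force: [4.8, 1.8, 4.6]
gripper_width: 40.9
finger_force: 60.8
t 22.53 tcp [549.4  77.4  83.1] F [4.8 1.8 4.6] M [ 0.518 -1.056  0.336] w 40.9 ff 60.8 q7 -1.21
```

```bash
python3 -m inch '{"targets":[[[0,0,0,0,0,0.03,36],[0,0,0,0,0,0.06,36],[0,0,0,0,0,0.08,36]]]}' 60
python3 st.py
```

```text
time: 22.78
tcp_pos: [549.4, 77.5, 83.1]
eef_rot: [-3.126, 0.302, -0.002]
wrist_force: [5.1, 0.8, 4.8]
gripper_width: 41.1
finger_force: 60.8
t 22.78 tcp [549.4  77.5  83.1] F [5.1 0.8 4.8] M [ 0.525 -1.143  0.401] w 41.1 ff 60.8 q7 -1.27
```

```bash
python3 -m inch '{"targets":[[[0,0,0,0,0,0.02,36],[0,0,0,0,0,0.04,36]]]}' 60
python3 st.py
```

```text
time: 22.95
tcp_pos: [549.4, 77.6, 83.1]
eef_rot: [-3.12, 0.364, -0.002]
wrist_force: [5.0, 2.5, 5.6]
gripper_width: 40.9
finger_force: 60.8
t 22.95 tcp [549.4  77.6  83.1] F [5.  2.5 5.6] M [ 0.487 -1.148  0.423] w 40.9 ff 60.8 q7 -1.3
```

That is about 0.13 N m above the drag: a firm grip. Hold, open and retreat upward.

```bash
python3 -m inch '{"targets":[[[0,0,0,0,0,0.04,36],[0,0,0,0,0,0.04,36],[0,0,0,0,0,0.04,44],[0,0,0,0,0,0.04,55],[0,0,0,0,0,0.04,70],[0,0,0,0,0,0.04,80],[0,0,0,0,0,0.04,80],[0,0,0,0,0,0.04,80]]]}' 60
python3 st.py
python3 -m inch '{"targets":[[[0,0,-8,0,0,0,80],[0,0,-20,0,0,0,80],[0,0,-40,0,0,0,80],[0,0,-65,0,0,0,80],[0,0,-90,0,0,0,80],[0,0,-115,0,0,0,80],[0,0,-130,0,0,0,80],[0,0,-130,0,0,0,80]]]}' 60
python3 m4.py; python3 - <<'E'
from h import *
f=grab_frame("wrist"); g=grab_frame("top")["color"]; a=f["color"]
cv2.imwrite("pics/fin.png",np.hstack([cv2.resize(a,(420,315)),cv2.resize(g[120:310,120:373],(380,315))])[:,:,::-1])
E
```

```text
time: 23.62
tcp_pos: [548.2, 76.9, 82.6]
eef_rot: [3.113, -0.424, -0.001]
wrist_force: [0.5, 0.4, 0.3]
gripper_width: 80.0
finger_force: 0.0
t 23.62 tcp [548.2  76.9  82.6] F [0.5 0.4 0.3] M [-0.015 -0.016 -0.019] w 80.0 ff 0.0 q7 -1.33
time: 24.28
tcp_pos: [550.4, 76.0, 217.3]
eef_rot: [-3.111, 0.424, -0.009]
wrist_force: [1.1, -0.5, 0.3]
gripper_width: 80.0
finger_force: 0.0
scene n 108 top z [171.7 171.8 171.9 171.9 172.5 172.7 172.8 172.9] center [548.09248879  77.00828933] ((548.577392578125, 76.51475524902344), 13.002230644226074) nut z 136.7270920969834
  nut ((547.9322509765625, 77.82205200195312), 21.838281631469727) tool [-2.8 -0.4]
  finger 1 x [-11.5  -5.6] y [41.2 53.9] max z [-45.3 -43.2 -42.8 -42.7]
  finger -1 x [-11.6   7.6] y [-52.4 -39.3] max z [-41.9 -40.7 -40.7 -40.4]
top n 69 top z [173.1 173.2 173.3 173.6 174.  174.1 175.2 175.8] center [547.14730885  75.81794997] ((549.989013671875, 76.37796783447266), 12.963688850402832) nut z 138.31296058581486
  nut ((548.410888671875, 76.03821563720703), 20.825580596923828) tool [-0.5  1.2]
  finger 1 x [-10.1  -5.6] y [42.7 51.9] max z [-47.8 -45.  -44.9 -44.7]
wrist n 532 top z [173.4 173.4 173.5 173.5 173.5 173.6 173.7 174.2] center [550.6827848   77.00510761] ((549.716064453125, 77.03070831298828), 14.155385971069336) nut z 138.16740006610326
  nut ((549.6490478515625, 77.2785415649414), 21.670000076293945) tool [ 1.3 -0.4]
  finger 1 x [-10.5  10.9] y [40.  53.2] max z [-39.9 -39.8 -39.6 -39.4]
  finger -1 x [-10.7  10.8] y [-52.4 -39.3] max z [-40.2 -40.2 -39.9 -38.8]
```

View pics/fin.png

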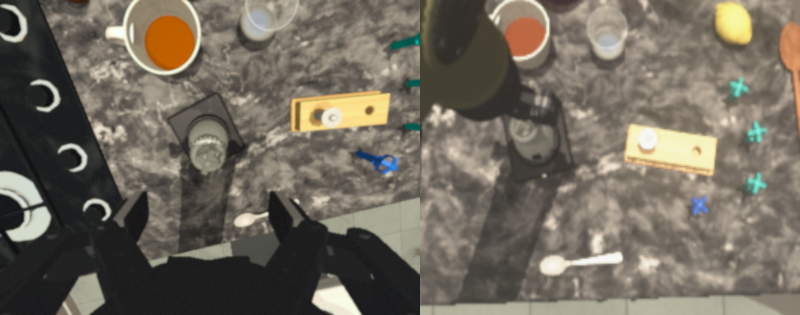

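The whisk stands centred in the nut at (208,150), with its top at 173.5 mm. The disc is still in the block and nothing else has moved, so I hand in.

```bash
python3 -c "
from cell import *
print(close_job())"
```

```text
the job is handed in; nothing more can be done
None
```

The whisk sits fully home in the frother's drive, and the nut is turned to about 0.13 N m above its drag (a firm grip); the disc and the other things look undisturbed in the last picture, and I handed the job in at about 24 s without seeing the verdict.

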